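Read both faces of an array cassette

ROBOT

A 7-joint arm with a two-finger parallel gripper is mounted at the origin on the work surface. World frame = base frame: x ahead of the robot, y to its left, z up, the work surface at z = 0. Lengths are in m, angles in degrees, forces in N, time in s.
With the tool pointing down it reaches from about 0.4 to 0.9 m from the base axis. Payload 5.5 kg.
Tool frame: the origin (TCP) lies at the very end of the fingers, on their centre line; the grasp point (between the pads) lies 19 mm behind it; z points along the fingers, y is the line along which they close (so a half turn about z gives the same grasp; the last joint's range is limited). The gripper opens to 92 mm and grips with 3 to 60 N. Pads are 19 mm wide; open, the fingers measure 130 mm over their backs; the gripper's body (75 mm by 190 mm) begins 47 mm behind the grasp point.
Start: joints at [-58.43, 28.699, -24.465, 88.831, 12.651, 65.22, -12.049], TCP at [0.184, 0.623, 0.227] pointing down, gripper open.
Joint ranges: [-164.97, 164.97], [-17.58, 116.51], [-87.97, 89.64], [11.32, 138.91], [-80.73, 260.73], [10.89, 115.49], [-147.41, 147.41]. Speed limits (degrees/s): [147.25, 147.25, 180, 180, 180, 180, 180].

INTERFACE

Orientations are given as a 3x3 rotation matrix whose columns are the frame's x, y, z axes.
In Python, from station import * gives the robot as it stands. The module is installed in compiled form; this text tells all that it offers.
- The arm moves only by the shell command python3 -m handwheel 'ROWS' [FORCE]. ROWS is JSON, one flat list of numbers, 7 for each row, row after row: the turn, a rotation vector about the tool's x, y, z in degrees, then the shift along the tool's x, y, z in mm, then the opening, from 0 (shut) to 1 (fully open). A call has 1 to 20 rows; each row is the pose to reach, as a shift and turn from the pose commanded when the call began, along the tool's axes at that moment; what a row does not reach only later rows make up. A row lasts 1/12 s, in which the tool goes at most 41.7 mm and 7.16 degrees, less where a joint would pass 70% of its speed; a pose out of reach is approached as far as the arm can. A call with a gripper value outside its range is refused whole. The fingers move at their own pace and stop on an object; FORCE is the grip in N (left out, the last holds). Time passes only in rows, so rows that repeat a pose let the fingers close. It gives the time, the measured TCP pose, the force, the opening and the grip force at its end, in the units of the state.
- get_obs(): the state, without advancing time (a new reading comes with each control period).
- snapshot(name): name is "scene" or "top"; returns the picture (480x640x3 uint8, red, green, blue); there is no depth.
- camera_info(name): a dict with "fov_y" (degrees; the focal length in pixels is half the picture's height over the tangent of half this angle, whatever the lens; pixels are square), "cx", "cy" (the principal point, pixels), "distortion" ([k1, k2, p1, p2, k3] as OpenCV has them; the pictures are not rectified), "rvec" (rotation vector, rad) and "tvec" (3), from world to camera coordinates, as OpenCV has them. Camera axes: x right, y down, z forward; pixel columns grow to the right and rows downward; lengths in m; the calibration is good to about 2 mm. A picture is of the moment at which its call begins. camera_info takes no time and is no camera call.
- sign_off(): hands the job in; it is judged then, once.
The state is a dict: "time_s": time; "joints": joint angles; "dq": joint speeds; "joint_efforts": joint torques, N m; "eef_pos": TCP position; "ee_rot": TCP orientation; "contact_force": force on the tool from outside, world axes, zero at the start; "torque": the same for the moment, N m; "opening": finger opening in m; "gripper_force": force on a finger pad.
Only numpy, scipy, OpenCV 4.12 (cv2) and the standard library are available. Lean on these libraries where they do the work, as an engineer would, in place of code of your own. Each camera call takes 0.05 s, during which the arm holds its last target. There are 200 camera calls.

TASK

Have both faces of the grey cassette read: press the button on the start box fully down and let it come up again, to read the face that now lies against the reader's sloping glass. Then turn the cassette over so that its other face lies flat against the glass, tab at the top as before, resting on the ledge between the side guides, and let go of it. Finally press the start button fully down and release it again, leaving the cassette in place and the tip box, bottle and jar undisturbed.

Things in the scene. Friction and masses are not known exactly. Their poses are not given: they have to be found in the camera images.
- reader: the fixed reader: white base box 200 x 190 x 35 mm carrying a grey neck 130 mm wide, to 101 mm height, which holds the sloping deck from behind. Origin: on the bench under the deck's origin. Its x points to the back, opposite to the way the slope looks; z up
- deck: the reader's white sloping face, 60 deg from horizontal, looking to the robot's right (-y) and 5 to 40 deg away from it (+x). Origin: on the glass, 115 mm above the bench, where a seated cassette's plate is centred. x up the slope, z out of the glass. 18 mm thick, 160 mm wide (y), from x = -75 to +58 mm. Two side guides 12 mm proud, inner faces at y = -56 and +56 mm, from x = -60 to +20 mm
- ledge (a point): middle of the ledge at the foot of the deck, where it meets the glass surface (deck x = -60 mm). It sticks out 30 mm square to the glass and is 130 mm wide. The cassette stands on it and leans on the glass; nothing clips it
- cassette: loose flat grey cassette, about 180 g: plate 120 (x) x 104 (y) x 10 mm (z). Origin: plate's centre, mid-thickness. x points to its tab; z out of the face with one large oblong black window; the other face has two round ones, 36 mm. At the start it is seated, tab up, z along deck z, origin 5 mm off the glass. Turned over and seated: x along deck x again, z against deck z
- tab (a point): middle of the cassette's tab, at cassette x = +85 mm: a plain flat tab 50 mm long (x = 60 to 110 mm), 56 mm wide, 10 mm thick, in the plane of the plate. When seated it stands clear above the deck's upper edge, its tip 213 mm above the bench, with free space before and behind it for fingers
- start (a joint): travel of the start button: 0 when up, 0.010 m when fully down; it springs back by itself. It starts to move at about 2 N and is fully down at 6 N, on a hard stop
- start_top (a point): centre of the top of the start button: flat, round, grey, 44 mm across, in a black collar 60 mm across, on top of the fixed grey start box (120 x 120 x 50 mm). Top 76 mm above the bench, 14 mm above the collar; it moves straight down. The box stands left or right of the reader
- tipbox: bystander: clear pipette-tip box 120 x 86 mm, 61 mm high, on the other side of the reader from the start box; origin under its centre, z up
- bottle: bystander: white plastic bottle with a cap, 72 mm across, 115 mm high; origin under its centre, z up
- jar: bystander: squat glass jar with a lid, 72 mm across, 90 mm high; origin under its centre, z up

How it is judged (in metres and radians):
On the way, in this order (a step that is already met when the one before it is completed fails the run):
1. the start button is fully down, with the cassette seated as it was (value of joint start above 0.009 m and x of cassette in the frame of deck between -0.006 and 0.007 m and y of cassette in the frame of deck between -0.008 and 0.008 m and z of cassette in the frame of deck between 0.001 and 0.009 m and angle between the z axis of cassette and the z axis of deck, either way round below 0.07 rad and angle between the x axis of cassette and the x axis of deck, either way round below 0.1 rad and angle between cassette's own x axis and vertical below 0.8 rad and angle between cassette's own z axis and vertical below 1.57 rad and contact force between the fingers and cassette below 0.05 N), for 0.1 s.
2. the start button is up again (value of joint start below 0.0015 m), for 0.1 s.
3. the cassette is turned over, seated on the deck and let go, the button up (value of joint start below 0.0015 m and x of cassette in the frame of deck between -0.006 and 0.007 m and y of cassette in the frame of deck between -0.008 and 0.008 m and z of cassette in the frame of deck between 0.001 and 0.009 m and angle between the z axis of cassette and the z axis of deck, either way round below 0.07 rad and angle between the x axis of cassette and the x axis of deck, either way round below 0.1 rad and angle between cassette's own x axis and vertical below 0.8 rad and angle between cassette's own z axis and vertical above 1.57 rad and contact force between the fingers and cassette below 0.05 N), for 0.2 s.
4. the start button is fully down again, with the turned cassette seated (value of joint start above 0.009 m and x of cassette in the frame of deck between -0.006 and 0.007 m and y of cassette in the frame of deck between -0.008 and 0.008 m and z of cassette in the frame of deck between 0.001 and 0.009 m and angle between the z axis of cassette and the z axis of deck, either way round below 0.07 rad and angle between the x axis of cassette and the x axis of deck, either way round below 0.1 rad and angle between cassette's own x axis and vertical below 0.8 rad and angle between cassette's own z axis and vertical above 1.57 rad and contact force between the fingers and cassette below 0.05 N), for 0.1 s.
At the end, for the whole second after the job is handed in: button up (1.5 mm); cassette at rest, let go, tab up, large-window face against the glass: plate centre within 6 mm of the deck origin along the slope, 8 mm sideways, 1 to 9 mm off the glass; flat to it within 4 degrees, square within 5.7 degrees (all of step 3 and linear speed of cassette below 0.02 m/s); the robot touches nothing.
It fails at once if the tip box was shifted or knocked over (distance of tipbox from where it was at the start of the episode above 0.03 m or angle between tipbox's own z axis and vertical above 0.4 rad).
It fails at once if the bottle was shifted or knocked over (distance of bottle from where it was at the start of the episode above 0.03 m or angle between bottle's own z axis and vertical above 0.4 rad).
It fails at once if the jar was shifted or knocked over (distance of jar from where it was at the start of the episode above 0.03 m or angle between jar's own z axis and vertical above 0.4 rad).
It also fails if it takes over 72 s, if anything falls off the work surface, if the arm or the gripper's body presses on something with over 40 N, if the wrist force passes 120 N, or if a joint passes its speed limit or range.

## Working session

There is one attempt and no reset: what is moved stays moved. The work goes in short steps, Python scripts to look and compute and a shell command to move; the robot and the scene stay as the last step left them, time stands still between calls to the robot, and variables do not carry over. Pictures are saved under pics/ and viewed, at most 10 in all, crops included, and the job is handed in when it is done.

```bash
mkdir -p pics
python3 - <<'E'
from station import *
import cv2,numpy as np
for n in("scene","top"):
    im=snapshot(n);cv2.imwrite(f"pics/{n}0.png",im[:,:,::-1]);print(n,camera_info(n))
o=get_obs();print(o)
E
```

```text
scene {'fov_y': 43.80887687549, 'cx': 320.96192813947, 'cy': 242.87280285276492, 'distortion': array([0.00623148, 0.        , 0.        , 0.        , 0.        ]), 'rvec': array([ 1.00534775,  2.61973697, -0.81618276]), 'tvec': array([ 0.43522425, -0.23305514,  1.53823261])}
top {'fov_y': 45.38931877275731, 'cx': 318.8089185834517, 'cy': 240.6687157994357, 'distortion': array([-0.01751421,  0.        ,  0.        ,  0.        ,  0.        ]), 'rvec': array([ 2.14359594, -2.14644558,  0.18183768]), 'tvec': array([-0.00236639,  0.58771365,  1.17521875])}
{'time_s': 0.1, 'joints': array([-58.42913202,  28.74935301, -24.45391629,  88.8864795 ,
        12.65005951,  65.22127974, -12.0494656 ]), 'dq': array([ 0.05949343, -0.08439378, -0.05864488, -0.20332314, -0.00198485,
        0.05292109,  0.0111626 ]), 'joint_efforts': array([-1.15227158e-02, -5.67880583e+01, -5.83846584e+00, -2.79914331e+01,
       -6.89264573e-02,  2.41248723e-02,  7.06966091e-06]), 'eef_pos': array([0.18435949, 0.62262446, 0.22576425]), 'ee_rot': array([[-9.58876741e-01,  2.83822232e-01, -5.80536827e-04],
       [ 2.83822817e-01,  9.58875201e-01, -1.71990064e-03],
       [ 6.85163280e-05, -1.81394232e-03, -9.99998352e-01]]), 'contact_force': array([ 0.48439495,  0.00532973, -0.28007581]), 'torque': array([-0.04433257,  0.00627881,  0.00832315]), 'gripper_force': 0.0, 'opening': 0.0918832358298608}
```

View pics/scene0.png

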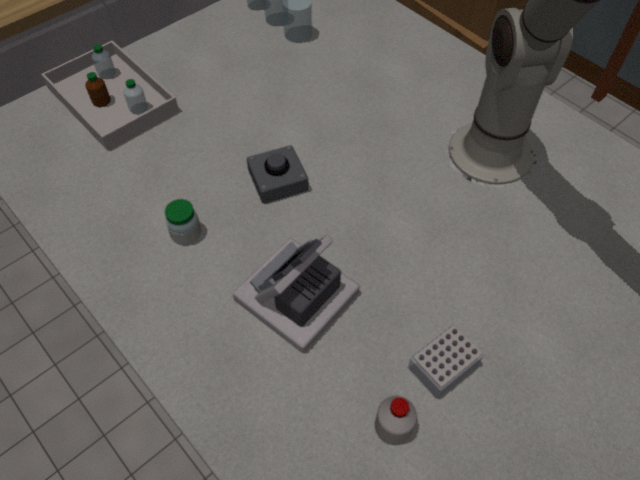

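View pics/top0.png

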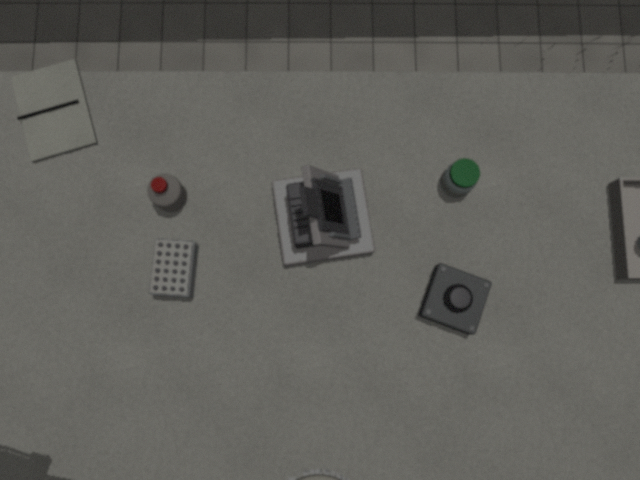

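The scene view shows the start button at (277,160), the reader at about (300,290), the jar at (182,220), the bottle at (398,415) and the tip box at (447,358). In the top view the button is at (459,297), the cassette window at (332,206), and the reader base corners are near (274,181), (361,172), (372,254) and (284,264). Next I'll enlarge the reader in both views.

Run:
```python
import cv2,numpy as np
a=cv2.imread("pics/top0.png")[155:275,262:382];b=cv2.imread("pics/scene0.png")[225:355,230:365]
f=lambda i:np.clip(cv2.resize(i,(400,400),interpolation=cv2.INTER_CUBIC).astype(float)*1.6,0,255).astype(np.uint8)
cv2.imwrite("pics/crop0.png",np.hstack([f(a),f(b)]))
```

```text
(no output)
```

View pics/crop0.png

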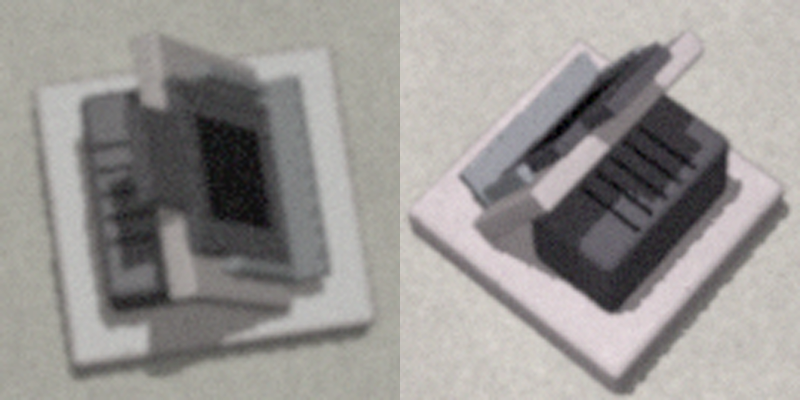

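The crops show the large window at about (240,170) in the left crop. The tab is the dark strip near (165,155) on the left and (630,100) on the right, crossing the white deck's upper edge. I'll zoom in for corner picking.

Run:
```python
import cv2,numpy as np
def f(n,x,y,w,h,s):
    i=cv2.imread(f"pics/{n}0.png")[y:y+h,x:x+w]
    i=cv2.resize(i,None,fx=s,fy=s,interpolation=cv2.INTER_CUBIC).astype(float)*1.8
    i=np.clip(i,0,255).astype(np.uint8)
    for k in range(0,w,10): cv2.line(i,(k*s,0),(k*s,5),(0,0,255),1);cv2.putText(i,str(x+k),(k*s,15),0,.35,(0,0,255),1)
    for k in range(0,h,10): cv2.line(i,(0,k*s),(5,k*s),(0,0,255),1);cv2.putText(i,str(y+k),(6,k*s+4),0,.35,(0,0,255),1)
    return i
cv2.imwrite("pics/crop1.png",np.hstack([f("top",290,160,66,100,6),f("scene",250,230,66,100,6)[:, :0],f("scene",270,232,64,100,6)]))
```

```text
(no output)
```

View pics/crop1.png

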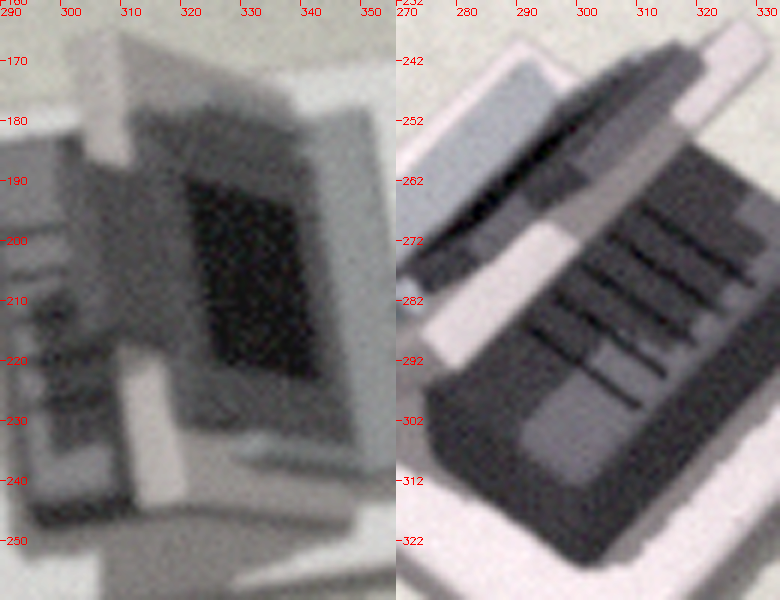

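```bash
cat > h.py <<'E'
import cv2,numpy as np
from station import *
CI={n:camera_info(n) for n in("scene","top")}
def K(n):
    c=CI[n];f=240/np.tan(np.radians(c['fov_y']/2));return np.array([[f,0,c['cx']],[0,f,c['cy']],[0,0,1]])
def ray(n,p):
    c=CI[n];R=cv2.Rodrigues(c['rvec'])[0];u=cv2.undistortPoints(np.array([[p]],float),K(n),c['distortion'])[0,0]
    d=R.T@[u[0],u[1],1];return -R.T@c['tvec'],d/np.linalg.norm(d)
def plane(n,p,z): o,d=ray(n,p);return o+d*(z-o[2])/d[2]
def tri(pt,ps):
    o1,d1=ray("top",pt);o2,d2=ray("scene",ps)
    s=np.linalg.lstsq(np.c_[d1,-d2],o2-o1,rcond=None)[0];a=o1+s[0]*d1;b=o2+s[1]*d2
    return (a+b)/2,np.linalg.norm(a-b)
def proj(n,P):
    c=CI[n];return cv2.projectPoints(np.array(P,float).reshape(-1,3),c['rvec'],c['tvec'],K(n),c['distortion'])[0][:,0]
E
python3 - <<'E'
from h import *
np.set_printoptions(precision=4,suppress=True)
N,e=tri((320.5,244.2),(327.3,235));F,e2=tri((309.2,165),(274.3,287));print("front",N,e,F,e2,np.linalg.norm(N-F))
Nr,e=tri((312.5,244.7),(332.3,240.3));Fr,e2=tri((304,166),(280,293.3));print("rear",Nr,e,Fr,e2)
print("from top z=.165",plane("top",(320.5,244.2),.165),plane("top",(309.2,165),.165))
print("from scene z=.165",plane("scene",(327.3,235),.165),plane("scene",(274.3,287),.165))
print("base",[plane("top",(262+x*.3,155+y*.3),.035)[:2] for x,y in((38,88),(328,48),(372,322),(75,372))])
# button: dark blob
for n,(x,y,w,h) in dict(top=(435,275,50,45),scene=(258,140,42,40)).items():
    g=cv2.cvtColor(cv2.imread(f"pics/{n}0.png"),cv2.COLOR_BGR2GRAY)[y:y+h,x:x+w]
    g=cv2.resize(g,None,fx=8,fy=8,interpolation=cv2.INTER_CUBIC);globals()[n]=cv2.resize(np.clip(g*2.5,0,255).astype(np.uint8),(390,390*h//w));print(n,390/w)
H=max(top.shape[0],scene.shape[0]);p=lambda i:np.pad(i,((0,H-len(i)),(0,10)))
cv2.imwrite("pics/btn.png",np.hstack([p(top),p(scene)]))
E
```

```text
front [ 0.564  -0.0058  0.1554] 0.0017258634035246033 [0.7212 0.0169 0.1578] 0.0001057206863431664 0.15877418591798104
rear [0.5638 0.0094 0.1526] 0.002553624507686184 [0.7203 0.0288 0.1494] 0.004126487734808946
from top z=.165 [ 0.562  -0.0049  0.165 ] [0.7191 0.0168 0.165 ]
from scene z=.165 [ 0.5693 -0.0015  0.165 ] [0.7235 0.0205 0.165 ]
base [array([0.7205, 0.0955]), array([ 0.7478, -0.0949]), array([ 0.5657, -0.1208]), array([0.5336, 0.07  ])]
top 7.8
scene 9.285714285714286
```

View pics/btn.png

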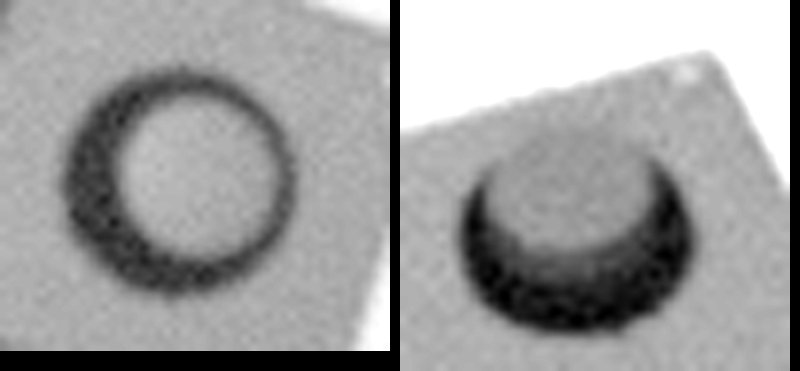

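The button top's centre is at top (460.6,297.4) and scene (276.1,160.1). The deck's upper edge gives a yaw of about 8°. Next I compute the button, a second measure of the cassette tab, and the transit shifts.

Run:
```python
from h import *
np.set_printoptions(precision=4,suppress=True)
print("btn",tri((460.6,297.4),(276.1,160.1)),plane("top",(460.6,297.4),.076),plane("scene",(276.1,160.1),.076))
a=np.radians(8.1)
nh=np.array([np.sin(a),-np.cos(a),0]);z=nh*np.sin(np.radians(60))+[0,0,.5];x=-nh*.5+[0,0,np.sqrt(.75)];y=np.cross(z,x);print("deck x y z",x,y,z)
D=np.array([.645,-.022,.115])
P=lambda u,v,w:D+u*x+v*y+w*z
names=dict(tipA=P(110,28,10)*0+P(.11,.028,.01),tipB=P(.11,-.028,.01),rtA=P(.11,.028,0),rtB=P(.11,-.028,0),edgeA=P(.058,.08,0),edgeB=P(.058,-.08,0),plTR=P(.06,.052,.01),plTL=P(.06,-.052,.01),plBR=P(-.06,.052,.01),plBL=P(-.06,-.052,.01),ledgeA=P(-.06,.065,.03),ledgeB=P(-.06,-.065,.03))
ims={n:cv2.imread(f"pics/{n}0.png") for n in CI}
out=[]
for n,(x0,y0) in dict(top=(285,155),scene=(265,225)).items():
    i=np.clip(cv2.resize(ims[n][y0:y0+100,x0:x0+66],None,fx=6,fy=6,interpolation=cv2.INTER_CUBIC)*1.8,0,255).astype(np.uint8)
    for k,v in names.items():
        q=proj(n,v)[0];cv2.circle(i,tuple(int(t) for t in ((q-[x0,y0]+.5)*6)),3,(0,0,255) if 'rt' not in k else (0,255,0),-1)
    out.append(i)
cv2.imwrite("pics/chk.png",np.hstack(out))
o=get_obs();R=o['ee_rot'];p=o['eef_pos']
for t in((.184,.623,.36),(.45,.25,.36),(.46,-.2,.36)): print(t,R.T@(np.array(t)-p)*1000)
```

```text
btn (array([ 0.4652, -0.2951,  0.0692]), np.float64(0.0005794591592899455)) [ 0.465  -0.2936  0.076 ] [ 0.4688 -0.2898  0.076 ]
deck x y z [-0.0705  0.495   0.866 ] [-0.99   -0.1409  0.    ] [ 0.122  -0.8574  0.5   ]
(0.184, 0.623, 0.36) [   0.4605    0.0146 -134.236 ]
(0.45, 0.25, 0.36) [-360.4666 -282.1492 -133.7489]
(0.46, -0.2, 0.36) [-497.7757 -710.8048 -132.9807]
```

View pics/chk.png

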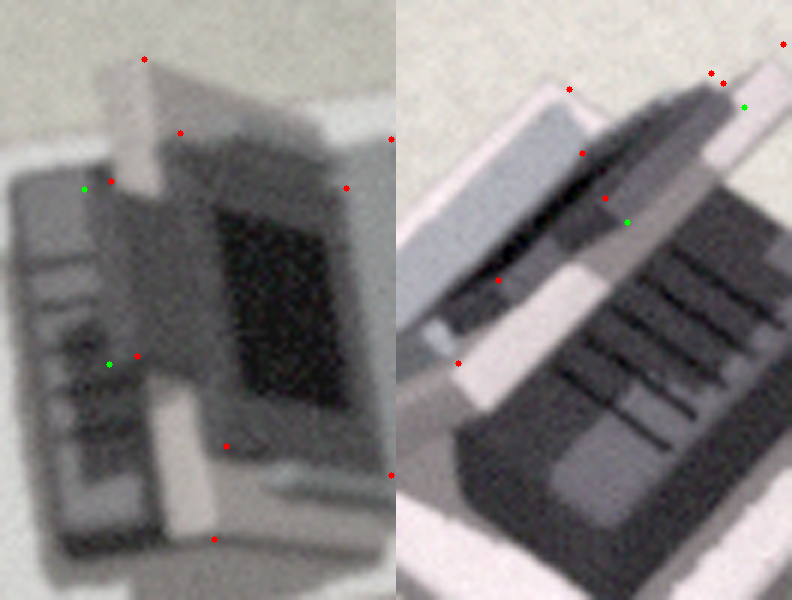

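The overlay shows that the top view matches the model: the edge corners at (148,60) and (213,537) fall within 1 px. The scene view is offset by about 2 px. So I rely on the top view with the checked heights, and use (0.466, -0.292) for the button. Moving there now.

```bash
python3 -m handwheel '[0,0,0,0,0,-40,0, 0,0,0,0,0,-80,0, 0,0,0,0,0,-134,0, 0,0,0,-180,-141,-134,0, 0,0,0,-180,-141,-134,0, 0,0,0,-180,-141,-134,0, 0,0,0,-360,-282,-134,0, 0,0,0,-360,-282,-134,0, 0,0,0,-360,-282,-134,0, 0,0,0,-360,-282,-134,0, 0,0,0,-360,-282,-134,0, 0,0,0,-360,-282,-134,0, 0,0,0,-500,-711,-134,0, 0,0,0,-500,-711,-134,0, 0,0,0,-500,-711,-134,0, 0,0,0,-500,-711,-134,0, 0,0,0,-500,-711,-134,0, 0,0,0,-500,-711,-134,0, 0,0,0,-500,-711,-134,0, 0,0,0,-500,-711,-134,0]' 20
python3 - <<'E'
from h import *
np.set_printoptions(precision=3,suppress=True)
o=get_obs();R=o['ee_rot'];p=o['eef_pos'];print(o['joints'])
print(R.T@(np.array([.466,-.292,.095])-p)*1000)
E
```

```text
time_s: 1.77
eef_pos: [0.4398, -0.0152, 0.3601]
ee_rot: [[-0.959, 0.284, -0.0], [0.284, 0.959, 0.0], [0.0, 0.0, -1.0]]
contact_force: [0.3, -0.1, 0.3]
opening: 0.0009
gripper_force: 0.0
[ -5.985  -1.694   4.368 107.479   0.126  74.21   71.867]
[-103.704 -258.021  265.096]
```

```bash
python3 -m handwheel '[0,0,0,-104,-258,40,0, 0,0,0,-104,-258,40,0, 0,0,0,-104,-258,40,0, 0,0,0,-104,-258,40,0, 0,0,0,-104,-258,40,0, 0,0,0,-104,-258,40,0, 0,0,0,-104,-258,40,0, 0,0,0,-104,-258,265,0, 0,0,0,-104,-258,265,0, 0,0,0,-104,-258,265,0, 0,0,0,-104,-258,265,0, 0,0,0,-104,-258,265,0, 0,0,0,-104,-258,265,0, 0,0,0,-104,-258,265,0, 0,0,0,-104,-258,265,0]'; python3 -m handwheel '[0,0,0,0,0,7,0, 0,0,0,0,0,14,0, 0,0,0,0,0,20,0, 0,0,0,0,0,25,0, 0,0,0,0,0,28,0, 0,0,0,0,0,30,0, 0,0,0,0,0,30,0, 0,0,0,0,0,30,0]'
```

```text
time_s: 3.02
eef_pos: [0.466, -0.2897, 0.0943]
ee_rot: [[-0.959, 0.284, -0.003], [0.284, 0.959, 0.001], [0.003, 0.0, -1.0]]
contact_force: [0.3, -0.6, 0.4]
opening: 0.0005
gripper_force: 0.0
time_s: 3.68
eef_pos: [0.468, -0.2906, 0.0663]
ee_rot: [[-0.959, 0.284, 0.002], [0.284, 0.959, -0.001], [-0.003, -0.0, -1.0]]
contact_force: [1.2, -0.4, 7.4]
opening: 0.0004
gripper_force: 3.5
```

```bash
python3 -m handwheel '[0,0,0,0,0,2,0, 0,0,0,0,0,2,0, 0,0,0,0,0,2,0, 0,0,0,0,0,-5,0, 0,0,0,0,0,-40,0, 0,0,0,0,0,-80,0, 0,0,0,0,0,-120,0, 0,0,0,0,0,-160,0, 0,0,0,0,0,-200,1, 0,0,0,0,0,-240,1, 0,0,0,0,0,-275,1, 0,0,0,0,0,-300,1, 0,0,0,0,0,-300,1]'
cat >> h.py <<'E'
a=np.radians(8.1)
nh=np.array([np.sin(a),-np.cos(a),0]);dz=nh*np.sin(np.radians(60))+[0,0,.5];dx=-nh*.5+[0,0,np.sqrt(.75)];dy=np.cross(dz,dx)
D=np.array([.645,-.022,.115])
P=lambda u,v,w:D+u*dx+v*dy+w*dz
RG=np.c_[np.cross(-dz,-dx),-dz,-dx]
from scipy.spatial.transform import Rotation as Ro
def rel(Rt,pt):
    o=get_obs();R=o['ee_rot'];return Ro.from_matrix(R.T@Rt).as_rotvec(degrees=True),R.T@(np.array(pt)-o['eef_pos'])*1000
E
python3 - <<'E'
from h import *
np.set_printoptions(precision=2,suppress=True)
print(get_obs()['joints'])
for u in(.25,.18,.066): print(P(u,0,.005),rel(RG,P(u,0,.005)))
E
```

```text
time_s: 4.77
eef_pos: [0.4688, -0.2916, 0.3715]
ee_rot: [[-0.959, 0.284, 0.009], [0.284, 0.959, -0.004], [-0.01, -0.001, -1.0]]
contact_force: [0.5, -1.5, 0.3]
opening: 0.0294
gripper_force: 0.0
[ 11.56  10.4   20.56  93.72  -3.83  76.   106.19]
[0.63 0.1  0.33] (array([ 29.34,  -5.91, -24.17]), array([-41.76, 418.33,  37.37]))
[0.63 0.06 0.27] (array([ 29.34,  -5.91, -24.17]), array([-55.73, 386.59,  98.18]))
[0.64 0.01 0.17] (array([ 29.34,  -5.91, -24.17]), array([-78.49, 334.89, 197.2 ]))
```

```bash
python3 -m handwheel '[0,0,0,-20,200,0,1, 0,0,0,-20,200,0,1, 0,0,0,-20,200,0,1, 0,0,0,-20,200,0,1, 0,0,0,-20,200,0,1, 29.3,-5.9,-24.2,-42,418,37,1, 29.3,-5.9,-24.2,-42,418,37,1, 29.3,-5.9,-24.2,-42,418,37,1, 29.3,-5.9,-24.2,-42,418,37,1, 29.3,-5.9,-24.2,-42,418,37,1, 29.3,-5.9,-24.2,-42,418,37,1, 29.3,-5.9,-24.2,-42,418,37,1, 29.3,-5.9,-24.2,-42,418,37,1, 29.3,-5.9,-24.2,-42,418,37,1, 29.3,-5.9,-24.2,-42,418,37,1, 29.3,-5.9,-24.2,-42,418,37,1]'
python3 - <<'E'
from h import *
np.set_printoptions(precision=2,suppress=True)
print(get_obs()['joints'])
for u in(.25,.15,.071): print(P(u,0,.005),rel(RG,P(u,0,.005)))
E
```

```text
time_s: 6.1
eef_pos: [0.6259, 0.0959, 0.3293]
ee_rot: [[-0.991, -0.123, 0.062], [-0.137, 0.86, -0.491], [0.007, -0.495, -0.869]]
contact_force: [0.2, -0.7, 0.2]
opening: 0.0919
gripper_force: 0.0
[-29.15  25.62   3.36  83.99  26.79  81.75  65.41]
[0.63 0.1  0.33] (array([ 0.33, -0.46,  0.02]), array([-2.21, -1.29, -4.75]))
[0.64 0.05 0.25] (array([ 0.33, -0.46,  0.02]), array([-3.  , -1.87, 95.24]))
[0.64 0.01 0.18] (array([ 0.33, -0.46,  0.02]), array([ -3.64,  -2.33, 174.24]))
```

```bash
python3 -m handwheel '[0,0,0,0,0,35,1, 0,0,0,0,0,70,1, 0,0,0,0,0,95,1, 0,0,0,0,0,95,1, 0,0,0,0,0,95,1]'
python3 - <<'E'
from h import *
np.set_printoptions(precision=2,suppress=True)
for u in(.15,.071): print(rel(RG,P(u,0,.005)))
out=[]
for n,(x0,y0) in dict(top=(255,135),scene=(240,195)).items():
    im=snapshot(n)[:,:,::-1];cv2.imwrite(f"pics/{n}1.png",im)
    i=np.clip(cv2.resize(im[y0:y0+130,x0:x0+95],None,fx=4,fy=4,interpolation=cv2.INTER_CUBIC)*1.8,0,255).astype(np.uint8)
    for k in(P(.11,.028,.005),P(.11,-.028,.005)):
        q=proj(n,k)[0];cv2.circle(i,tuple(int(t) for t in ((q-[x0,y0]+.5)*4)),2,(0,0,255),-1)
    o=get_obs();q=proj(n,o['eef_pos'])[0];cv2.circle(i,tuple(int(t) for t in ((q-[x0,y0]+.5)*4)),3,(0,255,0),-1)
    out.append(i)
cv2.imwrite("pics/pre.png",np.hstack(out))
E
```

```text
time_s: 6.52
eef_pos: [0.6311, 0.0497, 0.2458]
ee_rot: [[-0.99, -0.124, 0.06], [-0.138, 0.86, -0.492], [0.01, -0.495, -0.869]]
contact_force: [0.0, 0.2, 0.8]
opening: 0.0916
gripper_force: 0.0
(array([ 0.3 , -0.58,  0.12]), array([-3.64, -2.77, -0.25]))
(array([ 0.3 , -0.58,  0.12]), array([-4.45, -3.19, 78.74]))
```

View pics/pre.png

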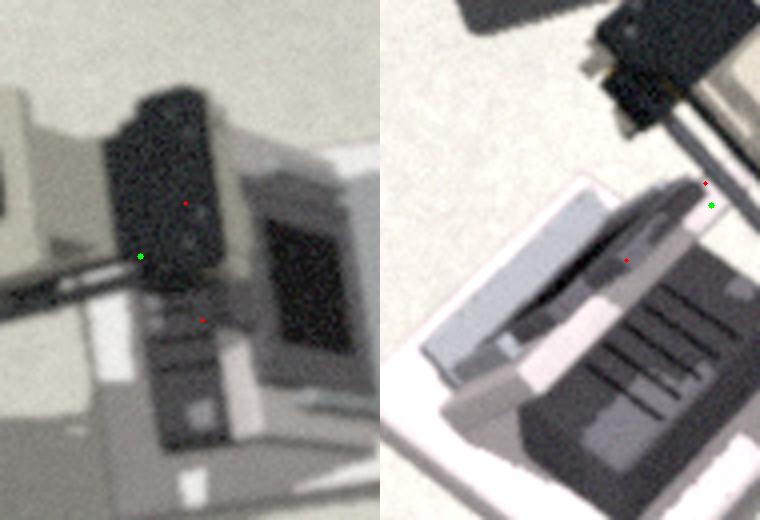

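Run:
```python
from h import *
np.set_printoptions(precision=1,suppress=True)
o=get_obs();R=o['ee_rot'];p=o['eef_pos']
for n,(x0,y0) in dict(top=(255,135),scene=(240,195)).items():
    for s in(-1,1):
        for l in(0,-.066): print(n,s,l,(proj(n,p+R@[0,s*.056,l])[0]-[x0,y0])*4+[0 if n=="top" else 380,0])
    print("bodyends",[(proj(n,p+R@[dx_,s*.095,-.066])[0]-[x0,y0])*4+[0 if n=="top" else 380,0] for s in(-1,1) for dx_ in(-.0375,.0375)])
```

```text
top -1 0 [243.2 223. ]
top -1 -0.066 [165.7 199.3]
top 1 0 [ 32.6 281.9]
top 1 -0.066 [-53.  262.9]
bodyends [array([234.4,  87.2]), array([260.9, 265.2]), array([-133.7,  202. ]), array([-113.9,  366. ])]
scene -1 0 [625.2 110.6]
scene -1 -0.066 [680.3  69.5]
scene 1 0 [792.2 295.4]
scene 1 -0.066 [856.4 265.4]
bodyends [array([558.6,  54.7]), array([675.9, -52.3]), array([863.2, 391.6]), array([968.9, 275.8])]
```

The picture shows the gripper body's front end over the tab at (165,190), and a front fingertip at scene crop (630,127). This agrees with the arm pose within about 4 px, which is the known scene bias. I'll descend and pinch the tab across its thickness.

```bash
python3 -m handwheel '[0.3,-0.6,0.1,-4,-3,20,1, 0.3,-0.6,0.1,-4,-3,40,1, 0.3,-0.6,0.1,-4,-3,60,1, 0.3,-0.6,0.1,-4,-3,73,1, 0.3,-0.6,0.1,-4,-3,79,1, 0.3,-0.6,0.1,-4,-3,79,1, 0.3,-0.6,0.1,-4,-3,79,1]'
python3 - <<'E'
from h import *
np.set_printoptions(precision=2,suppress=True)
o=get_obs();print(rel(RG,P(.071,0,.005)),o['contact_force'])
E
python3 -m handwheel '[0,0,0,0,0,0,0.5, 0,0,0,0,0,0,0.4, 0,0,0,0,0,0,0.35, 0,0,0,0,0,0,0.3, 0,0,0,0,0,0,0.25, 0,0,0,0,0,0,0.22, 0,0,0,0,0,0,0.2, 0,0,0,0,0,0,0.2]' 3
```

```text
time_s: 7.2
eef_pos: [0.6417, 0.0124, 0.1794]
ee_rot: [[-0.989, -0.125, 0.075], [-0.146, 0.858, -0.493], [-0.003, -0.499, -0.867]]
contact_force: [0.6, 0.2, -0.4]
opening: 0.0915
gripper_force: 0.0
(array([0.08, 0.29, 0.17]), array([ 1.57, -2.65,  2.03])) [ 0.59  0.2  -0.38]
time_s: 7.87
eef_pos: [0.641, 0.0114, 0.1784]
ee_rot: [[-0.989, -0.125, 0.074], [-0.145, 0.857, -0.494], [-0.001, -0.499, -0.866]]
contact_force: [-0.1, 0.3, -1.2]
opening: 0.043
gripper_force: 0.0
```

```bash
python3 -m handwheel '[0,0,0,0,0,0,0.2, 0,0,0,0,0,0,0.2, 0,0,0,0,0,0,0.2, 0,0,0,0,0,0,0.2, 0,0,0,0,0,0,0.2]' 3;python3 -m handwheel '[0,0,0,0,0,0,0.1, 0,0,0,0,0,0,0, 0,0,0,0,0,0,0, 0,0,0,0,0,0,0, 0,0,0,0,0,0,0]' 3
python3 - <<'E'
from h import *
np.set_printoptions(precision=2,suppress=True)
o=get_obs();print(rel(RG,P(.071,0,.005)),o['contact_force'],o['joints'])
E
```

```text
time_s: 8.28
eef_pos: [0.641, 0.0114, 0.1785]
ee_rot: [[-0.989, -0.125, 0.074], [-0.145, 0.857, -0.494], [-0.001, -0.499, -0.866]]
contact_force: [0.2, -0.4, -0.0]
opening: 0.0187
gripper_force: 0.0
time_s: 8.7
eef_pos: [0.6413, 0.0096, 0.1795]
ee_rot: [[-0.99, -0.123, 0.074], [-0.144, 0.856, -0.496], [-0.002, -0.501, -0.865]]
contact_force: [-1.1, -3.3, 5.1]
opening: 0.0104
gripper_force: 3.0
(array([-0.08,  0.17,  0.08]), array([ 0.75, -0.25,  0.75])) [-1.1  -3.34  5.06] [-23.66  31.8    5.63  95.31  30.32  62.44  62.98]
```

Pinched at 10.4 mm opening, with the TCP within 1 mm of the predicted tab axis. I'll firm the grip, relieve the side load and lift along the slope.

```bash
python3 -m handwheel '[0,0,0,0,-2.5,0,0, 0,0,0,0,-2.5,0,0, 0,0,0,0,-2.5,0,0, 0,0,0,0,-4,-4,0, 0,0,0,0,-6,-15,0, 0,0,0,0,-8,-35,0, 0,0,0,0,-8,-60,0, 0,0,0,0,-8,-85,0, 0,0,0,0,-8,-110,0, 0,0,0,0,-8,-130,0, 0,0,0,0,-8,-138,0, 0,0,0,0,-8,-138,0, 0,0,0,0,-8,-138,0]' 30
python3 -m handwheel '[0,0,-7,0,0,0,0, 0,0,-14,0,0,0,0, 0,0,-21,0,0,0,0, 0,0,-28,0,0,0,0, 0,0,-35,0,0,0,0, 0,0,-42,0,0,0,0, 0,0,-49,0,0,0,0, 0,0,-56,0,0,0,0, 0,0,-63,0,0,0,0, 0,0,-70,0,0,0,0, 0,0,-77,0,0,0,0, 0,0,-84,0,0,0,0, 0,0,-90,0,0,0,0, 0,0,-90,0,0,0,0]'
python3 - <<'E'
from h import *
np.set_printoptions(precision=2,suppress=True)
o=get_obs();print(o['joints'])
RF=RG@np.diag([-1,-1,1]);print(rel(RF,P(.21,0,.013)))
E
```

```text
time_s: 9.78
eef_pos: [0.6316, 0.073, 0.3017]
ee_rot: [[-0.989, -0.126, 0.074], [-0.146, 0.857, -0.493], [-0.001, -0.499, -0.867]]
contact_force: [0.3, -0.3, -2.1]
opening: 0.0102
gripper_force: 30.0
time_s: 10.95
eef_pos: [0.6308, 0.0714, 0.2997]
ee_rot: [[0.13, -0.989, 0.071], [-0.855, -0.148, -0.496], [0.501, 0.004, -0.865]]
contact_force: [0.5, 1.0, -2.0]
opening: 0.01
gripper_force: 30.0
[ -6.56  28.36 -26.11  86.45  39.81  83.57 147.07]
(array([  0.08,  -0.07, -89.52]), array([ 2.51, -0.83, -2.8 ]))
```

J7 went up rather than down (now 147, near its limit). I'll turn the other way, +270 in all.

```bash
python3 -m handwheel '[0,0,135,0,0,0,0, 0,0,135,0,0,0,0, 0,0,135,0,0,0,0, 0,0,135,0,0,0,0, 0,0,135,0,0,0,0, 0,0,135,0,0,0,0, 0,0,135,0,0,0,0, 0,0,135,0,0,0,0, 0,0,135,0,0,0,0, 0,0,135,0,0,0,0, 0,0,135,0,0,0,0, 0,0,135,0,0,0,0, 0,0,135,0,0,0,0, 0,0,135,0,0,0,0, 0,0,135,0,0,0,0, 0,0,135,0,0,0,0, 0,0,135,0,0,0,0, 0,0,135,0,0,0,0, 0,0,135,0,0,0,0, 0,0,135,0,0,0,0]'
python3 - <<'E'
from h import *
np.set_printoptions(precision=2,suppress=True)
o=get_obs();print(o['joints'])
RF=RG@np.diag([-1,-1,1]);print(rel(RF,P(.21,0,.013)))
E
```

```text
time_s: 12.62
eef_pos: [0.631, 0.0712, 0.3001]
ee_rot: [[-0.786, 0.614, 0.07], [0.507, 0.706, -0.495], [-0.354, -0.354, -0.866]]
contact_force: [-1.1, -0.4, -2.3]
opening: 0.0098
gripper_force: 30.0
[-21.54  26.21  -4.67  87.02  31.16  78.82  17.72]
(array([ -0.  ,   0.03, 134.99]), array([-2.03, -0.97, -2.59]))
```

```bash
python3 -m handwheel '[0,0,135,0,0,0,0, 0,0,135,0,0,0,0, 0,0,135,0,0,0,0, 0,0,135,0,0,0,0, 0,0,135,0,0,0,0, 0,0,135,0,0,0,0, 0,0,135,0,0,0,0, 0,0,135,0,0,0,0, 0,0,135,0,0,0,0, 0,0,135,0,0,0,0, 0,0,135,0,0,0,0, 0,0,135,0,0,0,0, 0,0,135,0,0,0,0, 0,0,135,0,0,0,0, 0,0,135,0,0,0,0, 0,0,135,0,0,0,0, 0,0,135,0,0,0,0, 0,0,135,0,0,0,0, 0,0,135,0,0,0,0, 0,0,135,0,0,0,0]'
python3 - <<'E'
from h import *
np.set_printoptions(precision=2,suppress=True)
o=get_obs();print(o['joints'])
RF=RG@np.diag([-1,-1,1]);print(rel(RF,P(.21,0,.013)),rel(RF,P(.073,0,.013)))
out=[]
for n,(x0,y0) in dict(top=(255,135),scene=(240,195)).items():
    im=snapshot(n)[:,:,::-1];cv2.imwrite(f"pics/{n}2.png",im)
    i=np.clip(cv2.resize(im[y0:y0+130,x0:x0+95],None,fx=4,fy=4,interpolation=cv2.INTER_CUBIC)*1.8,0,255).astype(np.uint8)
    for s,u,c in((.052,.06,(0,0,255)),(-.052,.06,(0,0,255)),(.052,-.06,(0,0,255)),(-.052,-.06,(0,0,255))):
        k=o['eef_pos']+dx*(u-.0717)+dy*s+dz*.005
        q=proj(n,k)[0];cv2.circle(i,tuple(int(t) for t in ((q-[x0,y0]+.5)*4)),2,c,-1)
    out.append(i)
cv2.imwrite("pics/flip.png",np.hstack(out))
E
```

```text
time_s: 14.28
eef_pos: [0.6312, 0.0717, 0.3008]
ee_rot: [[0.99, 0.125, 0.071], [0.144, -0.857, -0.495], [-0.001, 0.5, -0.866]]
contact_force: [-1.0, -0.0, -1.3]
opening: 0.0099
gripper_force: 30.0
[ -37.89   26.79   18.19   87.63   21.89   74.96 -110.06]
(array([ 0.02, -0.05,  0.16]), array([ 0.46,  2.13, -1.74])) (array([ 0.02, -0.05,  0.16]), array([  0.33,   2.09, 135.26]))
```

View pics/flip.png

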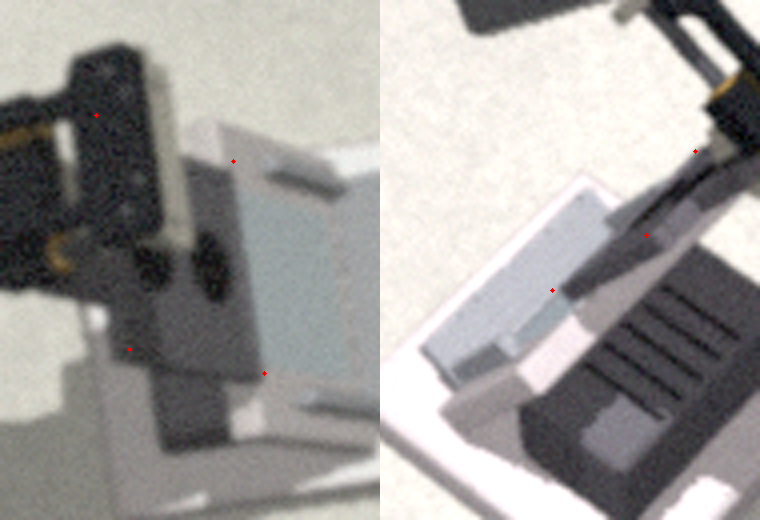

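The flipped cassette shows its two round windows, at (155,265) and (210,265). Its lower edge runs from (232,168) to (263,382), about 8 crop px below my prediction, so it sits off-centre along deck y. I'll measure that with edge profiles in the top pictures.

Run:
```python
from h import *
np.set_printoptions(precision=1,suppress=True)
p2=get_obs()['eef_pos']
def prof(img,O,us,w,vs):
    g=cv2.GaussianBlur(cv2.cvtColor(cv2.imread(f"pics/{img}.png"),cv2.COLOR_BGR2GRAY),(0,0),.7).astype(np.float32)
    acc=0
    for u in us:
        q=proj("top",[O+u*dx+v*dy+w*dz for v in vs]).astype(np.float32)
        acc=acc+cv2.remap(g,q[:,0].reshape(1,-1),q[:,1].reshape(1,-1),cv2.INTER_LINEAR)[0]
    return acc/len(us)
def edges(name,*a,vs=np.arange(-.1,.1,.001)):
    pr=prof(*a,vs);gr=np.gradient(cv2.GaussianBlur(pr.reshape(1,-1),(0,0),2)[0])
    k=[i for i in range(3,len(gr)-3) if abs(gr[i])==abs(gr[i-3:i+4]).max() and abs(gr[i])>.6]
    print(name,[(round(vs[i]*1000),round(float(gr[i]),1)) for i in k])
edges("top0 plate",  "top0",D,np.arange(.025,.055,.004),.010)
edges("top0 plate low","top0",D,np.arange(-.05,.015,.005),.010)
edges("top0 tab","top0",D,np.arange(.085,.105,.004),.010)
edges("top0 deck","top0",D,np.arange(.03,.056,.004),0)
edges("top2 deck","top2",D,np.arange(.03,.056,.004),0)
edges("top2 guidetop","top2",D,np.arange(-.05,.015,.005),.012)
edges("top2 glass","top2",D,np.arange(-.05,.015,.005),.0)
O2=p2-.0717*dx
edges("top2 plate (rel TCP)","top2",O2,np.arange(-.055,-.03,.004),.005)
edges("top2 plate mid","top2",O2,np.arange(-.03,.0,.004),.005)
for n in("top0","top2"):
    g=cv2.cvtColor(cv2.imread(f"pics/{n}.png"),cv2.COLOR_BGR2GRAY)
```

```text
top0 plate [(-74, -3.0), (-52, -3.4), (-30, -2.3), (33, 2.3), (56, 4.9), (68, 1.0), (80, -2.9), (87, 1.7)]
top0 plate low [(-72, -2.9), (-61, -2.8), (-48, -0.8), (-31, -2.4), (32, 2.6), (53, 2.8), (60, -1.5), (67, 3.4), (79, -1.7), (88, 4.1)]
top0 tab [(-70, -0.8), (-26, -6.1), (34, 3.9), (82, -4.7), (90, 1.4)]
top0 deck [(-80, -2.7), (-55, -3.6), (-36, -0.9), (30, 1.0), (54, 4.3), (77, -3.2), (84, 1.8)]
top2 deck [(-80, -3.1), (-56, -1.3), (52, 1.4), (76, -3.5), (84, 2.0)]
top2 guidetop [(-70, -3.1), (-61, -3.0), (-50, 3.6), (59, -2.5), (68, 3.7), (80, -1.5), (89, 4.4)]
top2 glass [(-80, -3.1), (-65, -3.1), (-56, 3.8), (56, -2.6), (64, 3.5), (76, -3.1), (86, 4.2)]
top2 plate (rel TCP) [(-69, -1.3), (-46, -6.4), (-7, -1.0), (19, 1.0), (60, 4.4), (69, 2.8), (83, -5.1), (90, 1.3)]
top2 plate mid [(-89, -0.9), (-46, -5.1), (-11, -1.8), (-1, -2.6), (21, 2.5), (54, -0.8), (61, 1.8), (73, 1.6), (84, -2.1), (91, 4.0)]
```

In the camera frame the flipped cassette centre is about 6 mm to +y of the deck centre, which is a 4 mm camera/arm bias plus the grasp offset. I'll shift 5.5 mm along tool x and descend, staying off the glass.

```bash
python3 -m handwheel '[0,0,0,5.5,1,0,0, 0,0,0,5.5,1,10,0, 0,0,0,5.5,1,30,0, 0,0,0,5.5,1,50,0, 0,0,0,5.5,1,70,0, 0,0,0,5.5,1,90,0, 0,0,0,5.5,1,110,0, 0,0,0,5.5,1,122,0, 0,0,0,5.5,1,130,0, 0,0,0,5.5,1,130,0, 0,0,0,5.5,1,130,0]'
python3 - <<'E'
from h import *
np.set_printoptions(precision=2,suppress=True)
o=get_obs();RF=RG@np.diag([-1,-1,1]);print(rel(RF,P(.0717,-.005,.005)),RF.T@o['contact_force'],o['torque'])
im=snapshot("top")[:,:,::-1];cv2.imwrite("pics/top3.png",im)
E
```

```text
time_s: 15.3
eef_pos: [0.6472, 0.0084, 0.1899]
ee_rot: [[0.989, 0.126, 0.074], [0.146, -0.857, -0.494], [0.001, 0.499, -0.866]]
contact_force: [0.8, 0.5, -0.9]
opening: 0.0098
gripper_force: 30.0
(array([-0.04, -0.19,  0.2 ]), array([-1.44, -6.64,  8.12])) [ 0.9  -0.75  0.62] [0.75 0.28 0.03]
```

Run:
```python
from h import *
p=get_obs()['eef_pos'];O2=p-.0717*dx+.005*dy*1  # report relative to deck y below
off=(p-D)@dy*1000
g=cv2.GaussianBlur(cv2.cvtColor(cv2.imread("pics/top3.png"),cv2.COLOR_BGR2GRAY),(0,0),.7).astype(np.float32)
vs=np.arange(-.1,.1,.001);O=p-.0717*dx-((p-D)@dy)*dy
for a,b,w in((-.055,-.03,.005),(-.03,.0,.005),(0,.02,.005),(.03,.055,.005),(-.055,-.02,-.012)):
    acc=0
    for u in np.arange(a,b,.004):
        q=proj("top",[O+u*dx+v*dy+w*dz for v in vs]).astype(np.float32);acc=acc+cv2.remap(g,q[:,:1].T.copy(),q[:,1:].T.copy(),cv2.INTER_LINEAR)[0]
    gr=np.gradient(cv2.GaussianBlur(acc.reshape(1,-1),(0,0),2)[0])/len(np.arange(a,b,.004))
    print(a,w,[(round(vs[i]*1000),round(float(gr[i]),1)) for i in range(3,197) if abs(gr[i])==abs(gr[i-3:i+4]).max() and abs(gr[i])>.6])
print(off)
```

```text
-0.055 0.005 [(-96, -0.8), (-78, 1.3), (-63, -3.4), (-8, -2.3), (13, 1.1), (54, 3.3), (62, -1.9), (73, 3.4), (87, 2.7), (96, -4.7)]
-0.03 0.005 [(-97, -3.7), (-17, 1.6), (-6, -3.9), (15, 2.4), (46, -0.6), (54, 3.9), (62, -1.9), (70, 3.8), (81, -2.8), (91, 6.4)]
0 0.005 [(-96, -8.4), (-79, 0.8), (-72, -1.0), (-39, 1.0), (-31, -0.9), (-23, 0.7), (-8, 1.6), (11, 1.2), (46, -0.8), (54, 4.1), (62, -2.0), (70, 3.8), (82, -3.1), (95, 5.2)]
0.03 0.005 [(-87, -7.4), (-7, -0.6), (14, 1.2), (54, 4.1), (69, 1.5), (82, -3.2), (89, 2.0)]
-0.055 -0.012 [(-91, 0.7), (-24, 1.4), (-12, -1.7), (6, 1.2), (39, -0.7), (48, 3.9), (56, -1.9), (64, 3.7), (76, -3.0), (87, 5.5), (96, -4.4)]
-6.967412239400641
```

The plate-to-guide gap matches the original seated picture within about 1 mm. Lowering onto the ledge and in to the glass.

```bash
python3 -m handwheel '[0,0,0,0,-2,3,0, 0,0,0,0,-4,6,0, 0,0,0,0,-5,7,0, 0,0,0,0,-6,8,0, 0,0,0,0,-6.5,9,0, 0,0,0,0,-6.5,9,0, 0,0,0,0,-6.5,9,0]'
python3 - <<'E'
from h import *
np.set_printoptions(precision=2,suppress=True)
o=get_obs();RF=RG@np.diag([-1,-1,1]);print(rel(RF,P(.0717,-.005,.005)),RF.T@o['contact_force'],o['torque'])
E
```

```text
time_s: 15.93
eef_pos: [0.6469, 0.0101, 0.1797]
ee_rot: [[0.989, 0.125, 0.074], [0.146, -0.857, -0.494], [0.002, 0.499, -0.866]]
contact_force: [-2.7, 2.6, 5.7]
opening: 0.01
gripper_force: 30.0
(array([-0.05, -0.23,  0.18]), array([-1.43, -0.09,  0.05])) [-2.35  0.29 -6.38] [ 0.17  0.84 -0.34]
```

```bash
python3 -m handwheel '[0,0,0,-1,-0.5,-0.5,0, 0,0,0,-1.2,-0.5,-0.5,0, 0,0,0,-1.2,-0.5,-0.5,0, 0,0,0,-1.2,-0.5,-0.5,0.15, 0,0,0,-1.2,-0.5,-0.5,0.2, 0,0,0,-1.2,-0.5,-0.5,0.4, 0,0,0,-1.2,-0.5,-0.5,0.6, 0,0,0,-1.2,-0.5,-0.5,0.8, 0,0,0,-1.2,-0.5,-0.5,0.8, 0,0,0,-1.2,-0.5,-0.5,0.8]'
python3 -m handwheel '[0,0,0,0,0,-10,0.8, 0,0,0,0,0,-30,0.8, 0,0,0,0,0,-60,0.8, 0,0,0,0,0,-90,0.8, 0,0,0,0,0,-125,0.8, 0,0,0,0,0,-160,0.8, 0,0,0,0,0,-200,0.8, 0,0,0,0,0,-200,0.8]'
python3 - <<'E'
from h import *
np.set_printoptions(precision=2,suppress=True)
o=get_obs();print(o['joints'])
RD=np.diag([1.,-1,-1]);RD=Ro.from_euler('z',8.1,degrees=True).as_matrix()@RD
print(rel(RD,(.45,-.05,.36)),rel(RD,(.467,-.291,.36)),rel(RD,(.467,-.291,.095)))
im=snapshot("top")[:,:,::-1];cv2.imwrite("pics/top4.png",im);s=snapshot("scene")[:,:,::-1]
f=lambda i,x,y:np.clip(cv2.resize(i[y:y+130,x:x+95],None,fx=4,fy=4,interpolation=cv2.INTER_CUBIC)*1.8,0,255).astype(np.uint8)
cv2.imwrite("pics/seat.png",np.hstack([f(im,270,145),f(s,240,220)]))
E
```

```text
time_s: 16.77
eef_pos: [0.6454, 0.01, 0.1789]
ee_rot: [[0.989, 0.125, 0.073], [0.145, -0.857, -0.494], [0.001, 0.499, -0.866]]
contact_force: [-0.9, 0.4, 0.7]
opening: 0.047
gripper_force: 0.0
time_s: 17.43
eef_pos: [0.6331, 0.1156, 0.36]
ee_rot: [[0.988, 0.126, 0.086], [0.152, -0.86, -0.487], [0.013, 0.494, -0.869]]
contact_force: [1.6, 0.6, 1.3]
opening: 0.0736
gripper_force: 0.0
[ -40.31   25.82   17.53   81.03   21.32   82.33 -109.8 ]
(array([29.59, -0.88,  0.44]), array([-206.07,  119.38,   64.85])) (array([29.59, -0.88,  0.44]), array([-225.88,  328.87,  183.56])) (array([29.59, -0.88,  0.44]), array([-229.25,  197.99,  413.96]))
```

View pics/seat.png

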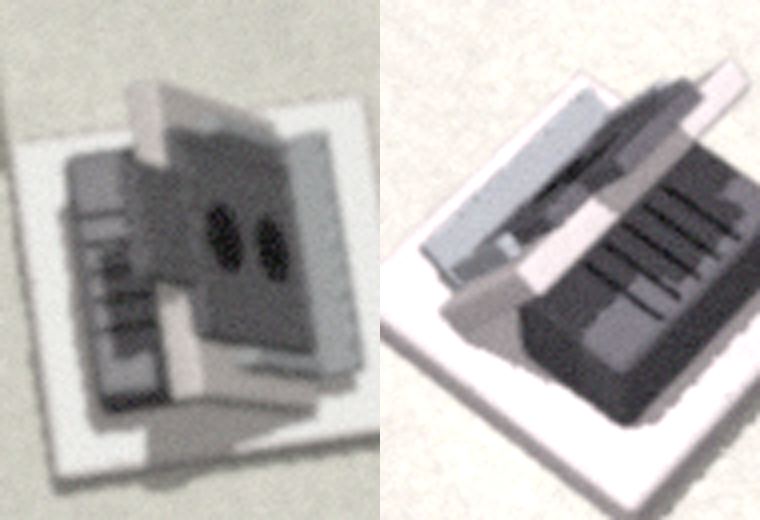

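The picture shows the cassette seated with its round windows at (225,240) and (273,248), square between the guides and looking as it did at the start. Next: a numeric check against the first picture, and the transit to the button.

```bash
python3 -m handwheel '[29.6,-0.9,0.4,-206,119,65,0, 29.6,-0.9,0.4,-206,119,65,0, 29.6,-0.9,0.4,-206,119,65,0, 29.6,-0.9,0.4,-206,119,65,0, 29.6,-0.9,0.4,-206,119,65,0, 29.6,-0.9,0.4,-206,119,65,0, 29.6,-0.9,0.4,-206,119,65,0, 29.6,-0.9,0.4,-226,329,184,0, 29.6,-0.9,0.4,-226,329,184,0, 29.6,-0.9,0.4,-226,329,184,0, 29.6,-0.9,0.4,-226,329,184,0, 29.6,-0.9,0.4,-226,329,184,0, 29.6,-0.9,0.4,-226,329,184,0, 29.6,-0.9,0.4,-226,329,184,0, 29.6,-0.9,0.4,-226,329,184,0, 29.6,-0.9,0.4,-226,329,184,0]' 20
python3 - <<'E'
from h import *
np.set_printoptions(precision=1,suppress=True)
o=get_obs();RD=np.diag([1.,-1,-1]);RD=Ro.from_euler('z',8.1,degrees=True).as_matrix()@RD
print(o['joints'],rel(RD,(.467,-.291,.095)))
vs=np.arange(-.1,.1,.001)
for n in("top0","top4"):
  g=cv2.GaussianBlur(cv2.cvtColor(cv2.imread(f"pics/{n}.png"),cv2.COLOR_BGR2GRAY),(0,0),.7).astype(np.float32)
  for U in(np.arange(-.05,-.02,.004),np.arange(-.02,.015,.004),np.arange(.03,.055,.004),np.arange(.085,.105,.004)):
    acc=0
    for u in U:
        q=proj("top",[D+u*dx+v*dy+.01*dz for v in vs]).astype(np.float32);acc=acc+cv2.remap(g,q[:,:1].T.copy(),q[:,1:].T.copy(),cv2.INTER_LINEAR)[0]
    gr=np.gradient(cv2.GaussianBlur(acc.reshape(1,-1),(0,0),2)[0])/len(U)
    print(n,[(round(vs[i]*1000),round(float(gr[i]),1)) for i in range(30,170) if abs(gr[i])==abs(gr[i-3:i+4]).max() and abs(gr[i])>.6])
E
```

```text
time_s: 18.87
eef_pos: [0.4613, -0.2963, 0.3556]
ee_rot: [[0.991, 0.134, -0.013], [0.134, -0.991, -0.006], [-0.014, 0.005, -1.0]]
contact_force: [0.5, 0.8, -0.3]
opening: 0.0004
gripper_force: 0.0
[ -0.6  12.3  35.8  95.2  -6.6  75.3 -46. ] (array([ 0.3,  0.8, -0.4]), array([ 10. ,  -5.7, 260.4]))
top0 [(-62, -2.9), (-49, -1.0), (-31, -1.8), (32, 1.7), (53, 2.6), (60, -1.4), (67, 3.3)]
top0 [(-60, -3.0), (-47, -0.6), (-31, -3.0), (32, 3.4), (53, 3.0), (60, -1.7), (68, 3.5)]
top0 [(-51, -3.6), (-30, -2.1), (33, 2.1), (56, 5.0), (68, 0.7)]
top0 [(-70, -0.8), (-26, -6.1), (34, 3.9)]
top4 [(-61, -3.2), (-16, -1.4), (15, 1.7), (53, 3.5), (60, -1.7), (67, 3.6)]
top4 [(-60, -3.5), (-16, -1.4), (15, 1.3), (53, 3.8), (60, -1.8), (67, 3.7)]
top4 [(-54, -4.8), (-16, -1.9), (-2, -0.6), (16, 1.7), (55, 5.7), (69, 0.8)]
top4 [(-29, -6.6), (31, 4.4), (37, 4.0)]
```

The plate edges match the original within about 2 mm. Pressing the button.

```bash
python3 -m handwheel '[0,0,0,6,-5,40,0, 0,0,0,6,-5,80,0, 0,0,0,6,-5,120,0, 0,0,0,6,-5,160,0, 0,0,0,6,-5,200,0, 0,0,0,6,-5,235,0, 0,0,0,6,-5,255,0, 0,0,0,6,-5,260,0, 0,0,0,6,-5,260,0, 0,0,0,6,-5,260,0]'
python3 -m handwheel '[0,0,0,0,0,7,0, 0,0,0,0,0,14,0, 0,0,0,0,0,20,0, 0,0,0,0,0,25,0, 0,0,0,0,0,28,0, 0,0,0,0,0,31,0, 0,0,0,0,0,32,0, 0,0,0,0,0,32,0, 0,0,0,0,0,32,0]'
```

```text
time_s: 19.7
eef_pos: [0.4652, -0.2926, 0.0977]
ee_rot: [[0.991, 0.136, -0.01], [0.136, -0.991, -0.008], [-0.011, 0.006, -1.0]]
contact_force: [0.8, -0.2, 0.2]
opening: 0.0002
gripper_force: 0.0
time_s: 20.45
eef_pos: [0.4649, -0.2935, 0.0662]
ee_rot: [[0.991, 0.135, -0.009], [0.135, -0.991, -0.007], [-0.01, 0.006, -1.0]]
contact_force: [-1.4, 3.1, 14.5]
opening: 0.0005
gripper_force: 7.0
```

Fully down on the stop at 14.5 N. Hold, release and withdraw.

```bash
python3 -m handwheel '[0,0,0,0,0,0,0, 0,0,0,0,0,0,0, 0,0,0,0,0,-20,0, 0,0,0,0,0,-55,0, 0,0,0,0,0,-90,0, 0,0,0,0,0,-125,0, 0,0,0,0,0,-160,0, 0,0,0,0,0,-200,0, 0,0,0,0,0,-200,0, 0,0,0,0,0,-200,0, 0,0,0,0,0,-200,0, 0,0,0,0,0,-200,0]'
python3 - <<'E'
from station import *
o=get_obs();print(o['contact_force'],o['dq'].round(2));print(sign_off())
E
```

```text
time_s: 21.45
eef_pos: [0.4652, -0.2913, 0.2632]
ee_rot: [[0.991, 0.135, -0.014], [0.135, -0.991, -0.007], [-0.014, 0.005, -1.0]]
contact_force: [-0.6, -0.1, -0.7]
opening: 0.0005
gripper_force: 0.0
[-0.64487887 -0.12462643 -0.72751792] [ 0.07  0.54 -0.22  0.05  0.07  0.08 -0.05]
the job is handed in; nothing more can be done
None
```

The job was handed in at 21.5 s: I pressed the start button fully down and released it before and after turning the cassette over, and the cassette sits flipped and let go, within about 2 mm of its original position in the camera check; the hand-in gave no verdict, and I did not measure the tip box, bottle or jar afterwards.

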